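# Let a vial out of the two-lane dispenser

### The job

Let the long vial out of the dispenser: press the lever pad beside the lane that holds the long vial all the way down with your fingertips, keep it down until that vial has rolled into the tray, then let go so that the gate drops shut. Leave the short vial waiting behind its gate, do not touch either vial, and leave the glassware and the tealight alone.

Things in the scene. Friction and masses are not known exactly. Their poses are not given: they have to be found in the camera images.
- dispenser: two-lane vial dispenser fixed to the bench, grey base 300 x 250 mm, at most 90 mm high. Origin on the bench, z up. In its own axes: white lanes 56 mm wide slope down to -x (the robot's side), left lane centred on y = +31 mm, right on y = -31 mm, walls 18 mm high, gates at x = 30 mm. Both end in one aluminium tray: x -158 to -60, y -60 to 60 mm, floor z = 12, rim 38 mm. Yaw within 0.6 rad
- pad_left (a point): grey press pad on the tray-side end of the left rocking lever, which lifts the left lane's gate; 36 (x) x 38 (y) x 6 mm; this point is the centre of its top face. At rest it is flat, axes as the dispenser's, at x = -125, y = +87, z = 75 mm there (outside the tray). Fully pressed it has sunk 30 mm, moved 10 mm in -x and tilted 0.42 rad. Springy: 2.5 N on it starts it, 5 N holds it down
- pad_right (a point): the same pad on the right rocking lever, mirrored: at rest at x = -125, y = -87, z = 75 mm in the dispenser's axes; it lifts the right lane's gate.
- lever_left: left rocking lever: a steel bar outside the left lane's wall with the press pad on its tray-side end and the left gate, a steel blade across the lane, on its other end. Origin on the dispenser's midline on the pivot axis, at x = -50, y = 0, z = 55 mm in the dispenser's axes; the pivot axis is along y
- lever_right: right rocking lever, the mirror image of the left one, with the right pad and the right gate; same origin and pivot axis
- rock_left (a joint): angle of the left lever, rad: 0 at rest (gate shut), growing as the pad is pressed, 0.42 at its stop (gate 33 mm up). The vial can pass once it is about 0.32 or more. It springs back to 0 when let go.
- rock_right (a joint): angle of the right lever, the same for the right lane.
- long_vial: long vial: amber glass, black screw cap, 24 mm diameter, 50 mm long in all, about 30 g, lying across the left or the right lane (it varies) just behind the gate; origin at its centre, y along its length; it turns about y as it rolls. Its centre is 60 mm above the bench at first, 24 mm when in the tray. Once its gate is up it rolls into the tray by itself in about a second
- short_vial: short vial: the same but 28 mm long, behind the gate of the other lane; origin at its centre. It must stay there.
- beaker: empty glass beaker, 72 mm diameter, 95 mm high, beside the dispenser; origin at the centre of its underside. Leave alone.
- flask: conical glass flask, 76 mm wide at the foot, 108 mm high, beside the dispenser; origin at the centre of its underside. Leave alone.
- tealight: tealight in an aluminium cup, 38 mm diameter, 14 mm high, near one pad; origin at the centre of its underside. Leave alone.
Things that resemble listed ones, but are neither listed nor needed, are in the scene too. Leave any green look-alike of the long_vial alone.

How it is judged:
By the outcome, as a careful person would: the job done as asked, in the order asked, and still so for the second after the job is handed in, with the robot touching nothing.
It also fails if it takes over 32 s, if anything falls off the work surface, if the arm or the gripper's body presses on something with over 40 N, if the wrist force passes 120 N, or if a joint passes its speed limit or range.

### The arm

A 7-joint arm with a two-finger parallel gripper is mounted at the origin on the work surface. World frame = base frame: x ahead of the robot, y to its left, z up, the work surface at z = 0. Lengths are in mm, angles in rad, forces in N, time in s.
With the tool pointing down it reaches from about 350 to 900 mm from the base axis. Payload 19.9 kg.
Tool frame: the origin (TCP) lies on the centre line of the jaws, within the pads' length; the fingertips stand 17 mm ahead of it and the grasp point (between the pads) lies 2 mm behind it; y points along the fingers, x is the direction in which the jaws open and shut, and the axes are right-handed (so a half turn about y gives the same grasp; the last joint's range is limited). The gripper opens to 94 mm and grips with 3 to 60 N. Pads are 16 mm wide; open, the fingers measure 119 mm over their backs; the gripper's body (75 mm by 177 mm) begins 78 mm behind the grasp point.
Start: joints at [-1.179, 0.417, -0.01, 1.614, 0.005, 1.111, -0.053], TCP at [262.121, 567.353, 192.625] pointing down, gripper open.
Joint ranges: [-2.81, 2.81], [-0.39, 2.02], [-1.27, 1.25], [0.06, 2.57], [-1.19, 4.33], [0.19, 2], [-2.82, 2.82]. Speed limits (rad/s): [1.89, 1.89, 2.39, 2.39, 3.01, 3.01, 3.01].

### API

Orientations are given as [roll, pitch, yaw] about the fixed x, y, z axes, in that order (R = Rz(yaw) Ry(pitch) Rx(roll)).
In Python, from plant import env gives the robot as it stands.
- The arm moves only by the shell command python3 -m handwheel 'ROWS' [FORCE]. ROWS is JSON, a list of rows, each a list of 3 entries, a list of its own where there are three numbers: the turn, a rotation vector about the world's x, y, z in rad, then the shift along the world's x, y, z in cm, then the opening, from 0 (shut) to 1 (fully open). A call has 1 to 12 rows; each row shifts and turns the pose as measured when the row begins; what a row does not reach is not made up. A row lasts 1/10 s, in which the tool goes at most 50 mm and 8.59 degrees, less where a joint would pass 70% of its speed; a pose out of reach is approached as far as the arm can. A call with a gripper value outside its range is refused whole. The fingers move at their own pace and stop on an object; FORCE is the grip in N (left out, the last holds). Time passes only in rows, so rows that do not move let the fingers close. It gives the time, the measured TCP pose, the force and the opening at its end, in the units of the state.
- env.sense(): the state, without advancing time (a new reading comes with each control period).
- env.camera(name): name is "side" or "top"; returns a dict with "frame" (420x560x3 uint8, red, green, blue), "z_map" (420x560 float32, mm along the optical axis (not along the pixel's ray), 0 where there is no reading), "intrinsics" (3x3 intrinsics, pixels), "dist_coeffs" ([k1, k2, p1, p2, k3] as OpenCV has them; the pictures are not rectified), "R" (3x3) and "t" (3): a world point X has camera coordinates R X + t. Camera axes: x right, y down, z forward; pixel columns grow to the right and rows downward; lengths in mm; the calibration is good to about 2 mm. A picture is of the moment at which its call begins.
- env.hand_in(): hands the job in, once; it reports no verdict.
The state is a dict: "time_s": time; "q": joint angles; "dq": joint speeds; "joint_torque": joint torques, N m; "tool_pos": TCP position; "eef_rot": TCP orientation; "wrist_force": force on the tool from outside, world axes, zero at the start; "ft_torque": the same for the moment, N m; "grip_width": opening from 0.0 (shut) to 1.0 (fully open).
Only numpy, scipy, OpenCV 4.12 (cv2) and the standard library are available. Lean on these libraries where they do the work, as an engineer would, in place of code of your own. Each camera call takes 0.05 s, during which the arm holds its last target. There are 200 camera calls.

## Working session

There is one attempt and no reset: what is moved stays moved. The work goes in short steps, Python scripts to look and compute and a shell command to move; the robot and the scene stay as the last step left them, time stands still between calls to the robot, and variables do not carry over. Pictures are saved under pics/ and viewed, about 8 in all and at most 12, crops included, and the job is handed in when it is done.

```bash
mkdir -p pics
cat > h.py <<'E'
import numpy as np, cv2, pickle
from plant import env
def shot(name):
    c=env.camera(name); pickle.dump(c,open(f'pics/{name}.pkl','wb')); return c
def load(name): return pickle.load(open(f'pics/{name}.pkl','rb'))
def ray(c,u,v):
    p=cv2.undistortPoints(np.array([[[u,v]]],float),np.array(c['intrinsics']),np.array(c['dist_coeffs']))[0,0]
    R=np.array(c['R']);t=np.array(c['t']); return -R.T@t, R.T@np.array([p[0],p[1],1.])
def plane(c,u,v,z):
    o,d=ray(c,u,v); return o+d*(z-o[2])/d[2]
def depth(c,u,v):
    o,d=ray(c,u,v); return o+d*c['z_map'][int(v),int(u)]
def proj(c,X):
    R=np.array(c['R']); r=cv2.Rodrigues(R)[0]
    return cv2.projectPoints(np.array(X,float).reshape(-1,1,3),r,np.array(c['t'],float),np.array(c['intrinsics']),np.array(c['dist_coeffs']))[0][:,0]
E
python3 - <<'E'
from h import *
for n in('top','side'):
    c=shot(n); cv2.imwrite(f'pics/{n}1.png',c['frame'][:,:,::-1])
    o,_=ray(c,280,210); print(n,o)
s=env.sense();print(s['time_s'],s['tool_pos'],s['eef_rot'],s['wrist_force'],s['grip_width'])
E
```

```text
top [ 552.87013373  104.95920313 1085.28010942]
side [  -1.53488661 -579.92177083  922.30084083]
0.1 [262.01690311 567.0374935  192.08191175] [-1.57089566e+00  1.11930408e-03  1.13798222e+00] [ 0.85903758 -0.21901509 -0.27840962] 1.000627548956884
```

View pics/top1.png

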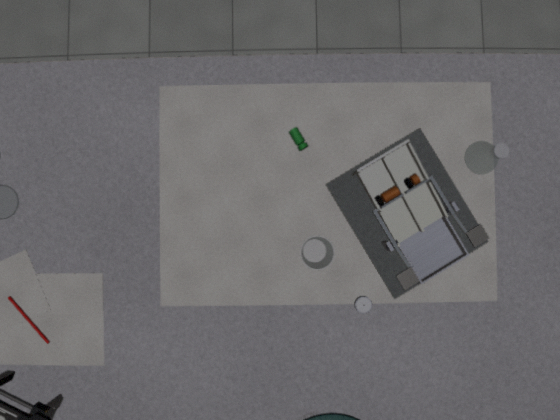

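View pics/side1.png

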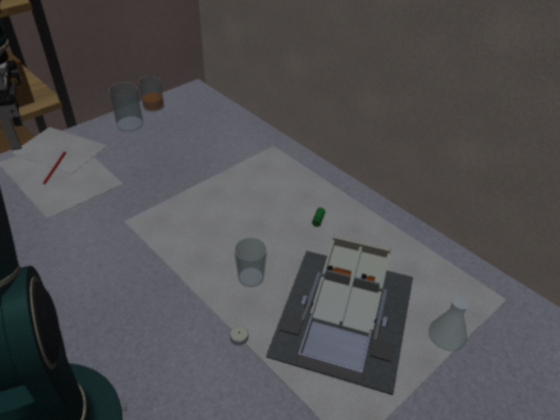

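The top view shows the dispenser around (410,215), with its tray at the lower right. The two orange vials are at (388,197) in the left lane and (413,181) in the right lane, and the pads are at (406,278) and (478,236). The beaker is at (316,251), the tealight at (363,304), the flask at (480,157), and the green look-alike at (298,138).

Candidates for the long vial are the orange one at (388,197), the orange one at (413,181) and the green one at (298,138, excluded). I'll check them with measurements and one close crop.

Run:
```python
from h import *
c=load('top'); f=c['frame']
crop=cv2.resize(f[120:310,315:500],None,fx=3,fy=3,interpolation=cv2.INTER_CUBIC)
s=load('side');c2=cv2.resize(s['frame'][230:390,260:420],None,fx=3.2,fy=3.2,interpolation=cv2.INTER_CUBIC)[:570]
w=np.zeros((570,555+512-270,3),np.uint8)
cv2.imwrite('pics/crop.png',crop[:,:,::-1]); 
# dark base outline
hsv=cv2.cvtColor(f,cv2.COLOR_RGB2HSV)
m=(cv2.inRange(hsv,(3,110,50),(18,255,255)))
for ct in cv2.findContours(m,0,2)[0]:
    if cv2.contourArea(ct)>15:
        r=cv2.minAreaRect(ct);print('orange',r,plane(c,*r[0],68))
for (u,v) in [(406,278),(478,236),(404,280),(476,238)]: print('pad',u,v,depth(c,u,v),plane(c,u,v,75))
m=(f.max(2)<85).astype(np.uint8)*255; m[:110]=0;m[:, :310]=0;m[320:]=0
m=cv2.morphologyEx(m,cv2.MORPH_CLOSE,np.ones((3,3)))
ct=max(cv2.findContours(m,0,2)[0],key=cv2.contourArea);r=cv2.minAreaRect(ct);b=cv2.boxPoints(r)
print('base',r); P=np.array([plane(c,*p,12) for p in b]);print(P.round(0))
print(np.linalg.norm(P-np.roll(P,1,0),axis=1))
# pad mask by depth
z=c['z_map'];H=np.zeros(z.shape)
vv,uu=np.mgrid[225:300,385:500]
for u,v in zip(uu.ravel(),vv.ravel()): H[v,u]=depth(c,u,v)[2] if z[v,u]>0 else 0
m=((H>66)&(H<84)).astype(np.uint8)*255
for ct in cv2.findContours(m,0,2)[0]:
    if cv2.contourArea(ct)>60:
        r=cv2.minAreaRect(ct);print('padmask',r,cv2.contourArea(ct),plane(c,*r[0],75))
for n,(u,v),h in [('tea',(363,303),14),('beaker',(314,245),95),('flaskneck',(502,150),108)]: print(n,plane(c,u,v,h))
```

```text
orange ((390.5147399902344, 193.69114685058594), (9.603919982910156, 17.66435432434082), 59.03623962402344) [ 619.77021084 -127.94830966   68.        ]
orange ((415.1153259277344, 178.923095703125), (9.429903030395508, 6.933752536773682), 56.3099365234375) [ 650.39643879 -181.14830151   68.        ]
pad 406 278 [ 442.82696207 -154.58088114   78.01126684] [ 442.49798401 -155.35678567   75.        ]
pad 478 236 [ 527.66485314 -310.23094071   75.48319553] [ 527.65279222 -310.42961236   75.        ]
pad 404 280 [ 438.54643009 -150.75352549   76.25876324] [ 438.40381024 -151.07252943   75.        ]
pad 476 238 [ 523.53231564 -305.84510561   75.42418175] [ 523.51999253 -306.01766061   75.        ]
base ((407.60296630859375, 212.3382110595703), (133.59739685058594, 112.16007232666016), 59.03623962402344)
[[ 647.    5.   12.]
 [ 775. -214.   12.]
 [ 515. -364.   12.]
 [ 391. -144.   12.]]
[296.35259222 253.39549663 299.45647492 252.59877179]
padmask ((404.45587158203125, 272.92645263671875), (29.84075355529785, 18.3503475189209), 59.036251068115234) 307.0 [ 453.14374082 -152.29110873   75.        ]
padmask ((474.01348876953125, 230.91888427734375), (28.248178482055664, 19.180862426757812), 54.46232223510742) 319.5 [ 538.48900478 -302.11148638   75.        ]
tea [382.32655313 -74.54440338  14.        ]
beaker [515.13463302  37.39271539  95.        ]
flaskneck [ 704.27083813 -352.91888813  108.        ]
```

View pics/crop.png

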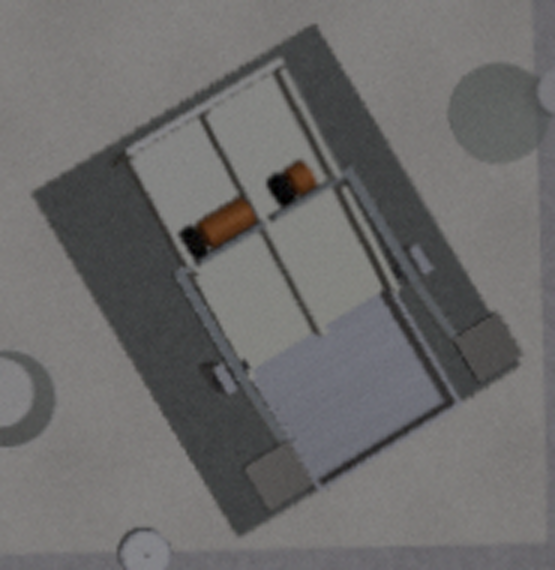

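The crop shows the long orange vial in the left lane at crop (222,225) and the short one in the right lane at (295,183), so I need the left pad, at crop (280,477), which is pixel (408,279). On the z=75 plane the pads come out at about (440,-160) and (527,-310). They are 173 mm apart (174 expected), which gives a yaw of about 0.525. I'll shut the fingers and travel over at the current height.

```bash
python3 -m handwheel '[[[0,0,-0.12],[1,-4.5,0],0],[[0,0,-0.12],[1,-4.5,0],0],[[0,0,-0.12],[1,-4.5,0],0],[[0,0,-0.12],[1,-4.5,0],0],[[0,0,-0.12],[1,-4.5,0],0],[[0,0,0],[1,-4.5,0],0],[[0,0,0],[1,-4.5,0],0],[[0,0,0],[1,-4.5,0],0],[[0,0,0],[1,-4.5,0],0],[[0,0,0],[1,-4.5,0],0],[[0,0,0],[1,-4.5,0],0],[[0,0,0],[1,-4.5,0],0]]' 20
python3 - <<'E'
from h import *
c=load('top')
for p in [(408.3,279),(478,236.3)]: print(plane(c,*p,75))
E
```

```text
time_s: 1.3
tool_pos: [378.0, 9.6, 188.6]
eef_rot: [-1.567, 0.003, 0.521]
wrist_force: [1.7, 0.6, 0.5]
grip_width: 0.02
[ 440.32060771 -160.1664654    75.        ]
[ 527.02157313 -310.41395584   75.        ]
```

```bash
python3 -m handwheel '[[[0,0,0],[1.5,-4.2,0],0],[[0,0,0],[1.5,-4.2,0],0],[[0,0,0],[1.5,-4.2,-1.5],0],[[0,0,0],[1.5,-4.2,-2.5],0],[[0,0,0],[0,0,-2],0],[[0,0,0],[0,0,0],0]]'
python3 - <<'E'
from h import *
s=env.sense();print(s['tool_pos'],s['eef_rot'],s['wrist_force'])
a=shot('top');b=shot('side')
A=cv2.resize(a['frame'][200:330,330:500],None,fx=2.3,fy=2.3,interpolation=cv2.INTER_CUBIC)
B=cv2.resize(b['frame'][220:390,230:430],None,fx=2,fy=2,interpolation=cv2.INTER_CUBIC)
w=np.zeros((345,800,3),np.uint8);w[:A.shape[0],:A.shape[1]]=A;w[:340,395:795]=B
cv2.imwrite('pics/v4.png',w[:,:,::-1])
# expected pixel of pad centre and fingertip in side view
p=np.array(s['tool_pos']);print('side pad',proj(b,[440,-160,75]),'tip',proj(b,p-[0,0,17]),'tip dropped',proj(b,[p[0],p[1],75]))
E
```

```text
time_s: 1.9
tool_pos: [438.2, -169.8, 128.8]
eef_rot: [-1.571, 0.001, 0.515]
wrist_force: [-0.8, -0.1, 0.6]
grip_width: 0.001
[ 438.21447417 -169.80506517  128.82013329] [-1.57093197e+00  1.00201940e-03  5.15402825e-01] [-0.77904231 -0.13054267  0.62006454]
side pad [[290.72646689 325.18480975]] tip [[294.42383274 317.16683289]] tip dropped [[293.58554171 328.93852925]]
```

View pics/v4.png

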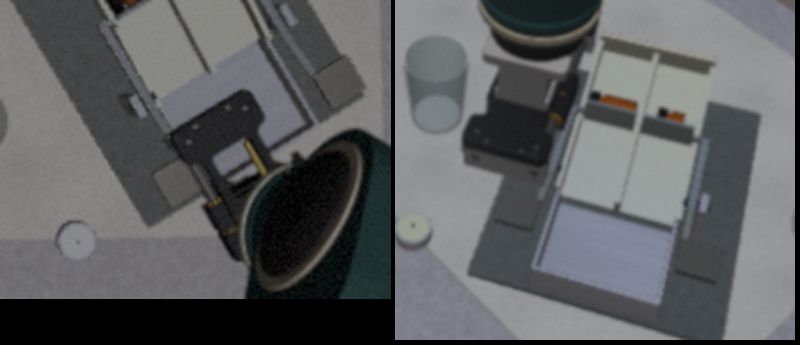

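The crops agree with my numbers: the left pad in the side view is at about (291,324), against a projected (291,325). The gripper hides the fingers, and both vials are still waiting behind their gates. The TCP is 10 mm off the pad in y, so I'll correct that while descending to just above the pad.

```bash
python3 -m handwheel '[[[0,0,0],[0.2,1.0,0],0],[[0,0,0],[0,0,-2.5],0],[[0,0,0],[0,0,-0.5],0],[[0,0,0],[0,0,0],0]]'
```

```text
time_s: 2.4
tool_pos: [444.3, -154.1, 104.7]
eef_rot: [-1.573, -0.009, 0.522]
wrist_force: [0.2, -0.8, 0.2]
grip_width: 0.003
```

```bash
python3 -m handwheel '[[[0,0,0],[-0.5,-0.6,0],0],[[0,0,0],[0,0,-0.5],0],[[0,0,0],[0,0,-0.5],0],[[0,0,0],[0,0,0],0]]'
```

```text
time_s: 2.8
tool_pos: [440.1, -159.8, 96.7]
eef_rot: [-1.574, -0.013, 0.523]
wrist_force: [-1.4, 0.1, 0.4]
grip_width: 0.008
```

```bash
python3 -m handwheel '[[[0,0,0],[-0.1,0,-0.8],0],[[0,0,0],[-0.1,-0.1,-0.8],0],[[0,0,0],[-0.1,-0.1,-0.8],0],[[0,0,0],[-0.1,-0.1,-0.6],0]]'
```

```text
time_s: 3.2
tool_pos: [436.1, -163.0, 64.6]
eef_rot: [-1.575, -0.013, 0.523]
wrist_force: [0.3, -0.7, 0.5]
grip_width: 0.005
```

The TCP is down 32 mm but shows almost no force, which is suspicious, so I'll look before going further.

Run:
```python
from h import *
a=shot('top');b=shot('side')
s=env.sense();print(s['tool_pos'],s['wrist_force'],s['ft_torque'])
A=cv2.resize(a['frame'][120:320,320:500],None,fx=2.2,fy=2.2,interpolation=cv2.INTER_CUBIC)
B=cv2.resize(b['frame'][230:390,260:420],None,fx=2.5,fy=2.5,interpolation=cv2.INTER_CUBIC)
w=np.zeros((445,800,3),np.uint8);w[:A.shape[0],:A.shape[1]]=A;w[:400,399:799]=B
cv2.imwrite('pics/v5.png',w[:,:,::-1])
p=np.array(s['tool_pos']);print('side tip',proj(b,p-[0,0,17]),proj(a,p-[0,0,17]))
```

```text
[ 435.74689474 -163.10487264   64.58685908] [-0.3474388 -0.3065142  0.0281113] [-0.06054099  0.08403897 -0.03776824]
side tip [[289.68468581 335.84897882]] [[406.34645625 279.74613182]]
```

View pics/v5.png

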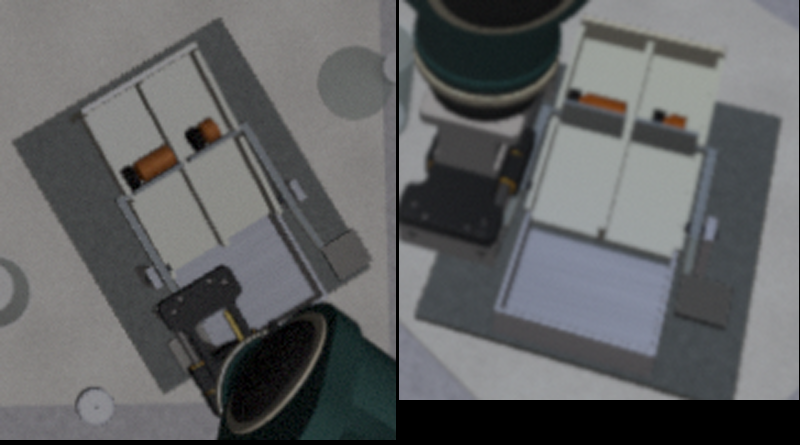

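The top crop shows both gates still shut and both vials waiting. The left pad is hidden by the gripper, and the fingers aren't visible at the predicted tip pixel, side (290,336). I'll check the real 3D position of the gripper and pad with the depth maps.

Run:
```python
from h import *
import sys
a=load('top');b=load('side')
def grid(c,us,vs):
    for v in vs:
        print(v,' '.join('%d,%d,%d'%tuple(depth(c,u,v)) if c['z_map'][v,u]>0 else '-' for u in us))
print('side');print(list(range(266,320,6)));grid(b,range(266,320,6),range(312,350,4))
print('top');print(list(range(388,440,6)));grid(a,range(388,440,6),range(245,310,5))
A=cv2.resize(a['frame'][235:310,380:450],None,fx=5.5,fy=5.5,interpolation=cv2.INTER_CUBIC)
B=cv2.resize(b['frame'][290:360,255:325],None,fx=5.5,fy=5.5,interpolation=cv2.INTER_CUBIC)
w=np.zeros((415,790,3),np.uint8);w[:A.shape[0],:A.shape[1]]=A;w[:B.shape[0],395:395+B.shape[1]]=B
cv2.imwrite('pics/v6.png',cv2.convertScaleAbs(w,alpha=1.8)[:,:,::-1])
```

```text
side
[266, 272, 278, 284, 290, 296, 302, 308, 314]
312 354,-184,215 360,-191,217 370,-195,212 376,-203,215 381,-211,219 390,-216,216 500,-131,34 525,-126,7 523,-144,26
316 348,-190,216 356,-196,215 362,-203,216 370,-210,216 377,-216,216 384,-223,217 472,-157,71 518,-133,7 518,-149,23
320 347,-192,208 352,-200,211 359,-207,213 365,-215,215 373,-220,213 380,-227,214 464,-165,74 512,-139,4 519,-149,8
324 352,-186,185 354,-199,198 358,-209,204 362,-218,211 367,-226,214 375,-232,213 494,-139,7 487,-161,37 510,-158,12
328 353,-186,174 358,-194,178 364,-203,182 364,-217,197 368,-227,204 372,-236,209 489,-145,4 481,-168,36 504,-165,11
332 428,-102,2 439,-108,-2 442,-123,10 369,-212,176 373,-222,183 378,-231,188 481,-153,7 486,-165,15 496,-172,13
336 423,-108,0 430,-118,3 437,-128,7 448,-134,3 455,-145,9 378,-232,177 473,-161,9 481,-170,10 489,-179,13
340 415,-116,2 421,-128,10 431,-135,6 439,-144,9 450,-150,6 458,-159,7 452,-180,37 474,-177,11 485,-184,9
344 409,-123,1 416,-134,7 424,-142,8 432,-152,11 443,-158,7 452,-165,6 445,-187,37 468,-183,9 476,-192,13
348 404,-130,0 408,-142,9 419,-14
[... 876 characters left out ...]
78 470,-137,297 472,-141,314
280 431,-131,9 431,-144,10 438,-142,75 451,-124,194 454,-128,219 450,-148,187 462,-128,294 465,-131,317 473,-117,392
285 420,-132,6 420,-145,7 420,-158,9 427,-155,71 444,-130,211 444,-140,216 456,-123,309 458,-126,331 468,-112,407
290 408,-133,2 409,-144,11 409,-157,11 432,-125,187 434,-133,202 437,-136,230 449,-121,317 460,-105,399 462,-108,418
295 397,-132,2 398,-144,9 397,-158,8 396,-174,0 424,-133,200 438,-117,297 441,-120,320 454,-102,409 457,-104,431
300 385,-133,0 386,-145,5 385,-160,1 384,-173,0 413,-138,183 430,-117,296 441,-105,370 449,-99,418 -
305 374,-132,1 374,-146,0 373,-160,0 373,-173,0 373,-187,-2 406,-144,199 437,-99,389 442,-98,422 445,-102,437
```

View pics/v6.png

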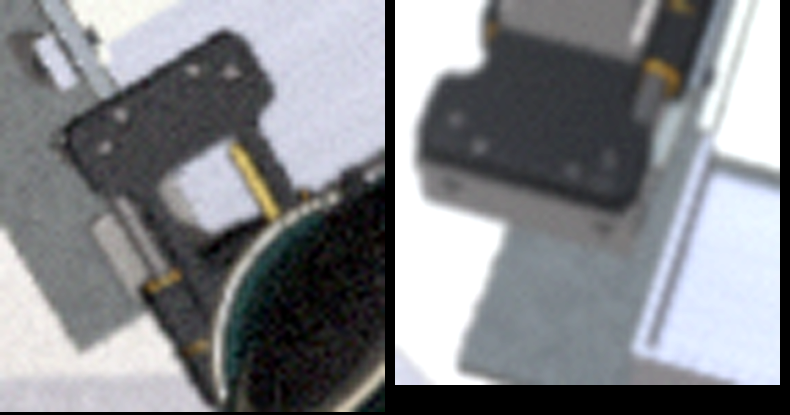

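Depth shows the left pad still at rest (z≈75), with the gripper body centred at about (436,-166), which matches the TCP in xy. The body's underside is at about z=177, roughly 30 mm higher than tool z implies, and bare base is visible where the tip should be. So the shut fingertips are really near z≈78, just above the pad. I'll go on down in small steps and watch the force.

```bash
python3 -m handwheel '[[[0,0,0],[0.2,0.1,-0.4],0],[[0,0,0],[0,0,-0.4],0]]'; python3 -m handwheel '[[[0,0,0],[0,0,-0.4],0],[[0,0,0],[0,0,0],0]]'
```

```text
time_s: 3.5
tool_pos: [438.0, -162.4, 56.5]
eef_rot: [-1.574, -0.012, 0.522]
wrist_force: [-2.6, 0.4, 2.8]
grip_width: 0.003
time_s: 3.7
tool_pos: [437.8, -162.5, 51.8]
eef_rot: [-1.574, -0.012, 0.522]
wrist_force: [-1.3, -0.8, 3.1]
grip_width: 0.012
```

Contact began near TCP z≈58, with about 3 N on the tool. Full press should then be near TCP z≈28.

```bash
python3 -m handwheel '[[[0,0,0],[-0.1,0,-0.6],0],[[0,0,0],[-0.1,-0.1,-0.6],0],[[0,0,0],[-0.1,-0.1,-0.5],0],[[0,0,0],[0,0,0],0]]';  python3 -m handwheel '[[[0,0,0],[-0.1,0,-0.3],0],[[0,0,0],[0,0,0],0]]'
```

```text
time_s: 4.1
tool_pos: [436.1, -164.5, 34.3]
eef_rot: [-1.576, -0.014, 0.523]
wrist_force: [-0.9, 0.1, 4.4]
grip_width: 0.005
time_s: 4.3
tool_pos: [435.2, -164.7, 31.2]
eef_rot: [-1.576, -0.014, 0.523]
wrist_force: [-1.1, -0.5, 4.6]
grip_width: 0.008
```

```bash
python3 -m handwheel '[[[0,0,0],[0,0,-0.3],0],[[0,0,0],[0,0,0],0]]';  python3 -m handwheel '[[[0,0,0],[0,0,-0.3],0],[[0,0,0],[0,0,0],0]]'
python3 - <<'E'
from h import *
a=shot('top');b=shot('side')
A=cv2.resize(a['frame'][120:320,320:500],None,fx=2.2,fy=2.2,interpolation=cv2.INTER_CUBIC)
B=cv2.resize(b['frame'][230:390,260:420],None,fx=2.5,fy=2.5,interpolation=cv2.INTER_CUBIC)
w=np.zeros((445,800,3),np.uint8);w[:A.shape[0],:A.shape[1]]=A;w[:400,399:799]=B
cv2.imwrite('pics/v7.png',w[:,:,::-1]); print(env.sense()['wrist_force'])
E
```

```text
time_s: 4.5
tool_pos: [435.3, -164.7, 28.3]
eef_rot: [-1.576, -0.014, 0.523]
wrist_force: [-0.9, 0.6, 4.7]
grip_width: 0.007
time_s: 4.7
tool_pos: [435.7, -164.8, 26.5]
eef_rot: [-1.576, -0.016, 0.522]
wrist_force: [-7.1, 3.1, 23.0]
grip_width: 0.006
[-6.27428618  3.0719532  23.17917125]
```

View pics/v7.png

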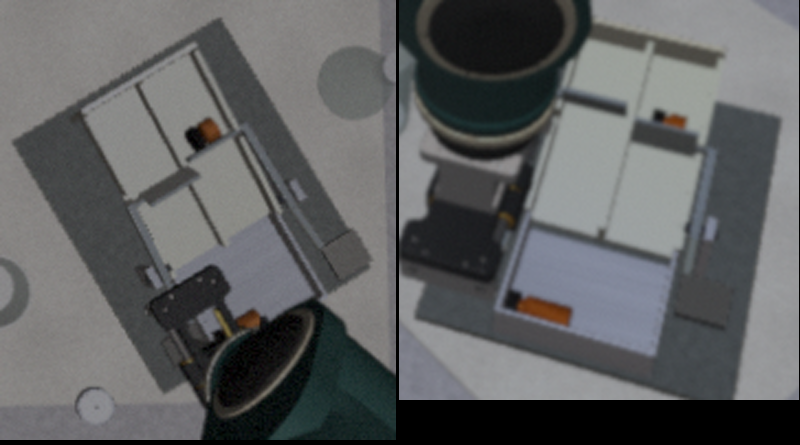

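The pad is at its stop (23 N). The long vial lies in the tray against the front wall, side crop (543,308), the left gate is up at (595,103), and the short vial is still behind its gate at (668,120). I'll hold briefly, then lift straight up.

```bash
python3 -m handwheel '[[[0,0,0],[0,0,0],0],[[0,0,0],[0,0,0],0],[[0,0,0],[0,0,0],0],[[0,0,0],[0,0,1],0],[[0,0,0],[0,0,1.5],0],[[0,0,0],[0,0,2],0],[[0,0,0],[0,0,3],0],[[0,0,0],[0,0,4],0],[[0,0,0],[0,0,4],0],[[0,0,0],[0,0,3],0],[[0,0,0],[0,0,0],0]]'
python3 -m handwheel '[[[0,0,0],[-1,4,0],0],[[0,0,0],[-1,4,0],0],[[0,0,0],[-1,4,0],0],[[0,0,0],[-1,4,0],0],[[0,0,0],[-1,4,0],0],[[0,0,0],[0,4,0],0],[[0,0,0],[0,4,0],0],[[0,0,0],[0,4,0],0],[[0,0,0],[0,0,0],0],[[0,0,0],[0,0,0],0]]'
python3 - <<'E'
from h import *
a=shot('top');b=shot('side')
A=a['frame'][100:330,270:530];A=cv2.resize(A,None,fx=1.5,fy=1.5,interpolation=cv2.INTER_CUBIC)
B=cv2.resize(b['frame'][220:390,220:480],None,fx=1.55,fy=1.55,interpolation=cv2.INTER_CUBIC)
w=np.zeros((350,800,3),np.uint8);w[:A.shape[0],:A.shape[1]]=A;w[:B.shape[0],395:395+B.shape[1]]=B
cv2.imwrite('pics/v8.png',w[:,:,::-1]); print(env.sense()['wrist_force'])
for u,v in [(404,280),(408,279),(478,236)]: print('pad',depth(a,u,v))
for n,(u,v),h in [('tea',(363,303),14),('beaker',(314,245),95)]: print(n,depth(a,u,v))
m=cv2.inRange(cv2.cvtColor(a['frame'],cv2.COLOR_RGB2HSV),(3,110,50),(18,255,255))
for ct in cv2.findContours(m,0,2)[0]:
    if cv2.contourArea(ct)>15: r=cv2.minAreaRect(ct);print('orange',r,plane(a,*r[0],68),plane(a,*r[0],36))
E
```

```text
time_s: 5.9
tool_pos: [431.2, -166.4, 222.5]
eef_rot: [-1.573, -0.011, 0.517]
wrist_force: [0.5, -0.4, -0.2]
grip_width: 0.003
time_s: 6.9
tool_pos: [372.4, 162.4, 221.1]
eef_rot: [-1.575, -0.007, 0.514]
wrist_force: [-0.2, -0.2, -0.4]
grip_width: 0.004
[ 0.05540411 -0.98345858 -0.20537374]
pad [ 438.26493913 -151.3831484    73.77432315]
pad [ 440.74835601 -158.55685123   78.73332659]
pad [ 527.71476369 -309.40879669   77.48275766]
tea [382.81236727 -74.03306552  17.05167174]
beaker [511.63941236  31.13442335   3.2760946 ]
orange ((430.8382263183594, 268.3970642089844), (9.432422637939453, 16.463863372802734), 59.036251068115234) [ 460.93242367 -210.37090877   68.        ] [ 458.04039158 -220.29006819   36.        ]
orange ((415.2000427246094, 178.90000915527344), (9.838699340820312, 6.7082037925720215), 63.43495178222656) [ 650.44327666 -181.33073162   68.        ] [ 653.51257935 -190.33639075   36.        ]
```

View pics/v8.png

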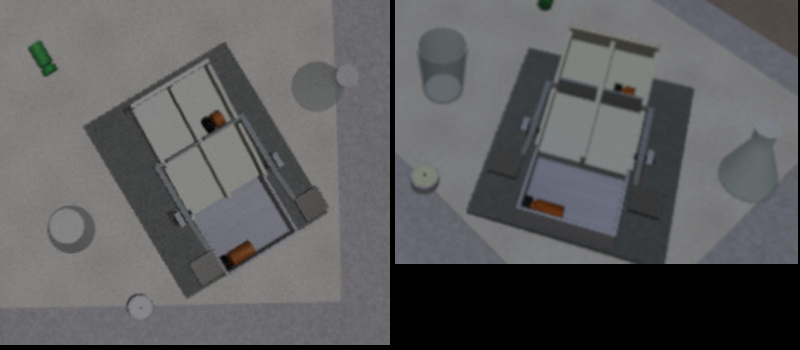

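The view is clear. The long vial is in the tray at top crop (238,254), both gates are shut, and both pads are back up at about z=75. The short vial hasn't moved, still at pixel (415,179). The tealight, beaker, flask and green look-alike are undisturbed.

```bash
python3 -c "
from plant import env
print(env.hand_in())"
```

```text
the job is handed in; nothing more can be done
None
```

The long vial is out of the dispenser and in the tray, and the job is handed in. It was in the left lane, so I pressed the left pad to its stop with shut fingertips (about 23 N there, 4.7 N just before). I held it until the vial was in the tray, then lifted straight up and moved clear, finishing at about 7 s.

**Last checks:**
- **Vials:** the long vial lies in the tray, and the short vial is still at the same pixel behind its gate.
- **Gates and pads:** both gates are shut, and both pads are back at rest (z about 74–79 mm by depth).
- **Other objects:** the tealight reads at the same position, and the beaker, flask and green look-alike look undisturbed.
- **Robot:** the wrist force is about 1 N or less, with nothing touching.

**What disagreed:** the fingertips touched the pad about 30 mm lower in TCP height than the stated tool geometry implies. The first press therefore stopped just short of the pad. I confirmed this with the depth images and then went down by watching the force. The depth reading at the beaker's rim pixel passed through the glass and hit the bench, so for the beaker I relied on the picture alone.

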